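# Shut the coin box and hold up the heaviest tin

### The arm

A 6-joint arm with a two-finger parallel gripper is mounted at the origin on the work surface. World frame = base frame: x ahead of the robot, y to its left, z up, the work surface at z = 0. Lengths are in m, angles in degrees, forces in N, time in s.
With the tool pointing down it reaches from about 0.375 to 0.9 m from the base axis. Payload 3.1 kg.
Tool frame: the origin (TCP) lies midway between the tips of the shut fingers; the grasp point (between the pads) lies 19 mm behind it; z points along the fingers, y is the direction in which the jaws open and shut (so a half turn about z gives the same grasp; the last joint's range is limited). The gripper opens to 87 mm and grips with 3 to 60 N. Pads are 19 mm wide; open, the fingers measure 117 mm over their backs; the gripper's body (75 mm by 190 mm) begins 51 mm behind the grasp point.
Start: joints at [-76.519, 30.224, 82.088, -0, 67.689, -10.227], TCP at [0.251, -0.572, 0.223] pointing down, gripper open.
Joint ranges: [-176.69, 176.69], [-43.24, 126.21], [12.49, 139.97], [-82, 262], [0, 151.66], [-163.58, 163.58]. Speed limits (degrees/s): [159.86, 159.86, 180, 180, 180, 180].

### API

Orientations are given as a 3x3 rotation matrix whose columns are the frame's x, y, z axes.
In Python, from rig import status, vision, bot, models gives the robot as it stands.
- The arm moves only by the tool send_rows, never from a script. Its argument "moves" is a list of rows, each a list of 7 numbers: the shift along the tool's x, y, z in units of 25 mm (1.0 is 25 mm), then the turn, a rotation vector about the tool's x, y, z in units of 10 degrees (1.0 is 10 degrees), then the closure, from -1 (fully open) to 1 (shut), so that 0 is half open. In form: [[dx, dy, dz, rx, ry, rz, hand], ...]. A call has 1 to 12 rows; each row shifts and turns the commanded pose from where the row before left it, along the tool's axes as they then stand; what a row does not reach is not made up. A row lasts 1/8 s, in which the tool goes at most 62.5 mm and 10.7 degrees, less where a joint would pass 70% of its speed; a pose out of reach is approached as far as the arm can. A call is refused whole if a number of a shift passes 1 or a number of a turn 1, either way. A call with a gripper value outside its range is refused whole. The fingers move at their own pace and stop on an object; the grip force is fixed at half the most. Time passes only in rows, so rows that do not move let the fingers close. It gives the time, the measured TCP pose, the force and the opening at its end, in the units of the state.
- status.read_state(): the state, without advancing time (a new reading comes with each control period).
- vision.capture(name): name is "side" or "top"; returns a dict with "img" (400x640x3 uint8, red, green, blue), "depth" (400x640 float32, m along the optical axis (not along the pixel's ray), 0 where there is no reading), "fx", "fy", "cx", "cy" (pixels), "distortion" ([k1, k2, p1, p2, k3] as OpenCV has them; the pictures are not rectified), "pose" (4x4, takes a point from camera to world coordinates). Camera axes: x right, y up, looking along -z (the intrinsics and any distortion apply to the point x, -y, -z); pixel columns grow to the right and rows downward; lengths in m; the calibration is good to about 2 mm. A picture is of the moment at which its call begins.
- bot.hand_in(): hands the job in, once; it reports no verdict.
Trained networks look in the newest picture that a camera, given by its name, has taken for a name from the list of things; names that differ only in an ending like _2 or _b are one class to them, and where a whole thing is asked for, a point or a joint stands for the part that bears it (a point fixed in the world has none). Each returns a list of dicts, best first, with "confidence" (0 to 1); they miss things now and then, are a little off and sometimes report something else, mostly with a low value. They report only what shows in the picture. A call takes as long as a camera call. They do not tell look-alikes from the thing itself.
- models.masks_of(camera, name): "mask" (400x640 bool, what is visible of it) and "extent" ([left, top, right, bottom] in pixels, round what is visible of it).
- models.landmark_of(camera, name): "point" ([column, row] in pixels: a listed point, or the origin of a listed thing).
The state is a dict: "time_s": time; "joint_positions": joint angles; "qvel": joint speeds; "tau": joint torques, N m; "position": TCP position; "tcp_rot": TCP orientation; "force": force on the tool from outside, world axes, zero at the start; "moment": the same for the moment, N m; "opening": opening from 0.0 (shut) to 1.0 (fully open).
Only numpy, scipy, OpenCV 4.12 (cv2) and the standard library are available. Lean on these libraries where they do the work, as an engineer would, in place of code of your own. Each camera call takes 0.05 s, during which the arm holds its last target.

### The job

The three blue tins have come out of the wooden box and one of them is full of coins. Lower the box's lid gently until it is fully shut, then heft the three tins to find the heaviest by feel, setting the others gently back down upright on the ledge, and finish while still holding the heaviest one up in the gripper, upright and still, at least 15 cm above the ledge. Leave the bowl, keys, bicycle light and shoehorn where they are, and do not topple or drop a tin.

Things in the scene. Friction and masses are not known exactly. Their poses are not given: they have to be found in the camera images.
- box: fixed brown wooden box, 180 mm (x) by 240 mm (y), 85 mm tall, walls 8 mm, empty; origin at the centre of its underside, x pointing from its front to its hinge side (roughly away from the robot), z up. The lid is hinged along the far top edge, at x = +90 mm, z = 85.5 mm in the box's frame; part open at the start
- box_lid (a joint): angle of the box's lid in rad: 0 fully shut, growing as it opens (0.65 to 1.0 at the start). A flat wooden board 180 by 240 mm, 8 mm thick, 150 g; shut, its top face is 93.5 mm above the ledge. The hinge is stiff: the lid stays where it is left, about 0.2 N m of friction, so a light push of 2 to 5 N down on its outer face, well away from the hinge, lowers it
- box_lid_handle (a point): point in the head of the lid's round brass knob, which sits midway along y, 150 mm from the hinge (30 mm from the free edge), 35 mm off the lid's outer face; the knob is 28 mm in diameter and stands 43 mm off the face
- tin_a: one of three look-alike closed round tins, blue with a cream band and aluminium lid, loose, upright: 58 mm in diameter (lid, the top 16 mm: 60 mm), 80 mm tall; origin at the centre of its underside, z along its axis. Under 0.65 kg; the heaviest weighs at least 150 g more than either other; each episode fills them anew. Any name, in any place, may be the heaviest: only lifting tells
- tin_b: one of three look-alike closed round tins, blue with a cream band and aluminium lid, loose, upright: 58 mm in diameter (lid, the top 16 mm: 60 mm), 80 mm tall; origin at the centre of its underside, z along its axis. Under 0.65 kg; the heaviest weighs at least 150 g more than either other; each episode fills them anew. Any name, in any place, may be the heaviest: only lifting tells
- tin_c: one of three look-alike closed round tins, blue with a cream band and aluminium lid, loose, upright: 58 mm in diameter (lid, the top 16 mm: 60 mm), 80 mm tall; origin at the centre of its underside, z along its axis. Under 0.65 kg; the heaviest weighs at least 150 g more than either other; each episode fills them anew. Any name, in any place, may be the heaviest: only lifting tells
- bowl: green ceramic key bowl, 124 mm across, 50 mm tall, loose, to be left alone; origin at the centre of its underside
- keys: two padlock keys on a split ring, lying flat, about 80 mm long, 4 mm thick, loose, to be left alone; origin at the centre of the ring, keys pointing to +x
- bike_light: black plastic bicycle light, about 91 by 32 mm, 31 mm tall, loose, to be left alone; origin at its underside near its middle, lens to -x
- shoehorn: shoehorn with bone handle and steel blade, 230 mm long, 13 mm tall, lying along its x with the handle to -x, loose, to be left alone; origin near its middle
Not all that is in view belongs to the job. Leave any orange or red look-alike of the tin_c alone.

How it is judged:
By the outcome, as a careful person would: the job done as asked, in the order asked, and still so for the second after the job is handed in, while the arm keeps its last pose, push and grip.
It also fails if it takes over 72 s, if anything falls off the work surface, if the arm or the gripper's body presses on something with over 40 N, if the wrist force passes 120 N, or if a joint passes its speed limit or range.

## Working session

There is one attempt and no reset: what is moved stays moved. The work goes in short steps, Python scripts to look and compute and a tool call to move; the robot and the scene stay as the last step left them, time stands still between calls to the robot, and variables do not carry over. Pictures are saved under pics/ and viewed, and the job is handed in when it is done.

Besides the shell and the picture viewer there is one more tool, called after ">>>" as name([rows], argument=value, ...), one row to a line, values as JSON. send_rows: Moves the arm, as the interface text tells. Its arguments: {"type":"object","properties":{"moves":{"type":"array"}},"required":["moves"]}

```bash
ls; mkdir -p pics
cat > h.py <<'E'
import numpy as np, cv2
from rig import status, vision, bot, models
def cap(n,f=None):
    c=vision.capture(n)
    if f: cv2.imwrite('pics/'+f,c['img'][:,:,::-1])
    return c
def pts(c,uv,d=None):
    uv=np.atleast_2d(np.array(uv,float))
    K=np.array([[c['fx'],0,c['cx']],[0,c['fy'],c['cy']],[0,0,1]])
    n=cv2.undistortPoints(uv[:,None],K,np.array(c['distortion'],float))[:,0]
    if d is None: d=c['depth'][uv[:,1].round().astype(int),uv[:,0].round().astype(int)]
    d=np.broadcast_to(d,len(uv))
    P=np.c_[n[:,0]*d,-n[:,1]*d,-d,np.ones(len(uv))]
    return (P@np.array(c['pose']).T)[:,:3]
def maskpts(c,m):
    v,u=np.nonzero(m&(c['depth']>0)); return pts(c,np.c_[u,v])
E
python3 - <<'E'
from h import *
s=status.read_state(); print(s)
for n in('side','top'):
    c=cap(n,n+'0.png'); print(n,c['pose'],c['fx'],c['distortion'])
    for k in ('tin_a','box','box_lid','bowl','keys','bike_light','shoehorn'):
        for r in models.masks_of(n,k):
            P=maskpts(c,r['mask'])
            print(k,round(r['confidence'],2),r['extent'],np.median(P,0).round(3) if len(P) else None, P.max(0).round(3) if len(P) else '')
    for r in models.landmark_of(n,'box_lid_handle'): print('knob',r['confidence'],r['point'],pts(c,r['point']))
E
```

```text
pics
{'time_s': 0.0, 'joint_positions': array([-7.65184001e+01,  3.02778099e+01,  8.21566846e+01, -1.14311614e-03,
        6.76856545e+01, -1.02289694e+01]), 'qvel': array([ 0.01318517,  0.06808993,  0.03470753,  0.0675147 ,  0.07789751,
       -0.02822441]), 'tau': array([ 3.75257505e-04, -4.40039706e+01, -1.76593423e+01,  6.32227748e-02,
        5.80560474e-02, -1.51222398e-04]), 'position': array([ 0.25115798, -0.57153158,  0.22158234]), 'tcp_rot': array([[ 9.15585467e-01,  4.02123111e-01, -5.06826939e-04],
       [ 4.02123274e-01, -9.15583274e-01,  2.03490702e-03],
       [ 3.54240875e-04, -2.06693821e-03, -9.99997801e-01]]), 'force': array([-0.44818529,  0.09843022,  0.31682001]), 'moment': array([-0.02293538,  0.07077346, -0.01330284]), 'opening': 1.0011354097983591}
side [[ 0.98953846  0.09608865 -0.10761323  0.456167  ]
 [-0.14263226  0.53953934 -0.82979114 -0.88520073]
 [-0.02167194  0.83645936  0.54760027  0.65503166]
 [ 0.          0.          0.          1.        ]] 438.5604064256653 [-0.0626241  0.         0.         0.         0.       ]
tin_a 0.94 [286.6, 241.2, 319.9
[... 1835 characters left out ...]
5, 147.6, 267.1, 233.8] [0.547 0.171 0.082] [0.65  0.317 0.249]
box_lid 0.91 [126.6, 146.4, 258.1, 189.7] [0.577 0.168 0.186] [0.675 0.396 0.249]
bowl 0.66 [248.6, 91.7, 300.5, 138.0] [0.761 0.035 0.022] [0.809 0.092 0.054]
bowl 0.41 [129.6, 146.0, 259.7, 191.3] [0.577 0.169 0.187] [0.678 0.396 0.249]
keys 0.69 [247.5, 86.2, 303.1, 133.7] [0.761 0.034 0.022] [0.811 0.089 0.054]
keys 0.55 [297.4, 158.9, 326.7, 192.1] [ 0.607 -0.067  0.004] [ 0.644 -0.028  0.009]
bike_light 0.9 [450.4, 165.2, 484.7, 186.8] [ 0.602 -0.436  0.029] [ 0.633 -0.397  0.036]
shoehorn 0.54 [131.4, 147.8, 268.1, 235.7] [0.547 0.171 0.082] [0.675 0.353 0.249]
knob 0.82 [186.6, 156.9] [[0.58343931 0.17269907 0.24802601]]
```

View pics/side0.png

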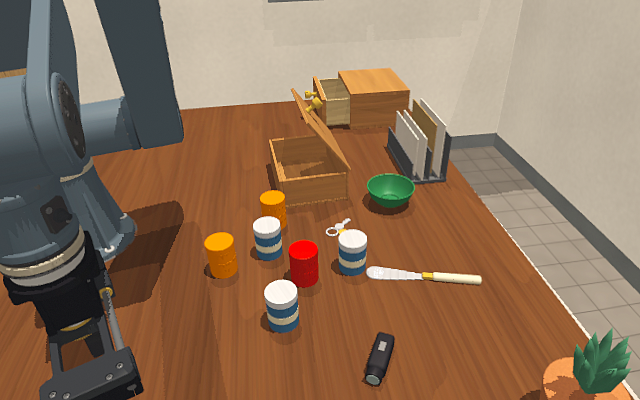

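View pics/top0.png

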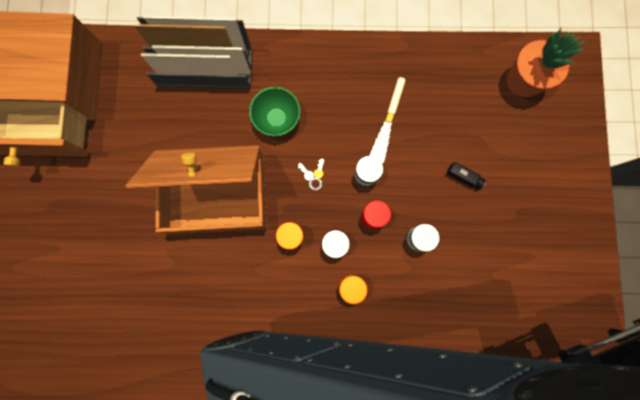

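Run:
```python
from h import *
from scipy.optimize import least_squares
for n in('top','side'):
    c=cap(n,n+'1.png'); 
    if n=='top': cv2.imwrite('pics/crop1.png',cv2.resize(c['img'][130:270,120:460,::-1],None,fx=2.3,fy=2.3))
    for r in models.masks_of(n,'tin_a'):
        m=r['mask']; P=maskpts(c,m); top=P[(P[:,2]>0.072)&(P[:,2]<.095)]
        med=np.median(top,0); top=top[np.linalg.norm(top[:,:2]-med[:2],axis=1)<.045]
        rgb=c['img'][m].mean(0).round()
        (cx,cy),rad=cv2.minEnclosingCircle(top[:,:2].astype(np.float32))
        print(n,round(r['confidence'],2),rgb,'mec',round(cx,4),round(cy,4),round(rad,4),'mean',top[:,:2].mean(0).round(4),len(top))
    ms=models.masks_of(n,'box_lid')
    P=maskpts(c,ms[0]['mask']); P=P[(P[:,0]<.72)&(P[:,1]<.34)&(P[:,2]>.08)]
    # plane ransac
    rng=np.random.default_rng(0);best=0
    for _ in range(400):
        q=P[rng.choice(len(P),3,0)];nn=np.cross(q[1]-q[0],q[2]-q[0]);nn/=np.linalg.norm(nn)+1e-12
        i=abs((P-q[0])@nn)<.004
        if i.sum()>best:best=i.sum();I=i
    Q=P[I];u,s,v=np.linalg.svd(Q-Q.mean(0),full_matrices=0);nn=v[2]*np.sign(v[2][2])
    print('lid n',nn.round(3),'ang',np.arccos(nn[2]),'yaw of n',np.degrees(np.arctan2(nn[1],nn[0])),'mean',Q.mean(0).round(3),best,len(P))
    print(Q.min(0),Q.max(0)); hi=Q[Q[:,2]>np.percentile(Q[:,2],97)];lo=Q[Q[:,2]<np.percentile(Q[:,2],3)];print('hi',hi.mean(0),'lo',lo.mean(0))
    for r in models.landmark_of(n,'box_lid_handle'): print('knob',r['confidence'],r['point'],pts(c,r['point']))
    for r in models.landmark_of(n,'box'): print('box',r['confidence'],r['point'])
    # box rim
    v,u=np.mgrid[0:400,0:640];A=pts(c,np.c_[u.ravel(),v.ravel()])
    rim=A[(abs(A[:,2]-.084)<.006)&(A[:,0]>.4)&(A[:,0]<.75)&(A[:,1]>.03)&(A[:,1]<.34)]
    f=rim[:,0]<rim[:,0].min()+.05
    print('rim',rim.min(0),rim.max(0))
    np.save('rim_'+n,rim)
```

```text
top 0.91 [234.  74.  59.] mec 0.5001 -0.2132 0.0299 mean [ 0.4998 -0.2129] 538
top 0.89 [221. 220. 212.] mec 0.4496 -0.3211 0.0308 mean [ 0.4486 -0.3209] 579
top 0.8 [216. 215. 210.] mec 0.6049 -0.1963 0.0299 mean [ 0.6036 -0.195 ] 503
top 0.8 [248. 189.  48.] mec 0.3309 -0.1595 0.0296 mean [ 0.3309 -0.159 ] 565
top 0.79 [251. 202.  58.] mec 0.4478 -0.0147 0.03 mean [ 0.4472 -0.0149] 546
top 0.74 [246. 246. 241.] mec 0.4306 -0.1196 0.0298 mean [ 0.4304 -0.1195] 549
lid n [0.802 0.058 0.594] ang 0.9346732697826535 yaw of n 4.133930767401729 mean [0.581 0.172 0.177] 3847 4110
[0.52585917 0.0514195  0.08932717] [0.65020429 0.29682035 0.23783269]
hi [0.53712191 0.17880543 0.23584695] lo [0.64097515 0.17784668 0.09451869]
knob 0.92 [192.0, 159.3] [[0.58046148 0.16414131 0.24173902]]
box 0.63 [220.0, 196.8]
rim [0.45186698 0.04597507 0.07810929] [0.65019611 0.2919373  0.08980802]
side 0.91 [147. 152. 151.] mec 0.4295 -0.1177 0.0313 mean [ 0.4291 -0.123 ] 420
side 0.75 [151. 156. 155.] mec 0.6017 -0.1939 0.0319 mean [ 0.6023 -0.1989] 494
side 0.71 [207. 121.   0.] mec 0.4464 -0.0148 0.0313 mean [ 0.4459 -0.019 ] 327
side 0.61 [157. 161. 159.] mec 0.4472 -0.3215 0.0306 mean [ 0.4465 -0.3251] 683
side 0.6 [185.  16.  10.] mec 0.498 -0.2115 0.0312 mean [ 0.4984 -0.2162] 532
side 0.6 [201. 116.   0.] mec 0.3278 -0.1583 0.0315 mean [ 0.3292 -0.163 ] 482
lid n [0.806 0.045 0.59 ] ang 0.9396118642866962 yaw of n 3.185314596077409 mean [0.585 0.138 0.172] 861 1003
[0.52736054 0.04925593 0.08949246] [0.64643548 0.29524098 0.23696322]
hi [0.53577516 0.17998259 0.23488377] lo [0.63963309 0.15374446 0.09405983]
knob 0.95 [320.7, 102.2] [[0.59342149 0.18153767 0.22935889]]
knob 0.73 [419.5, 271.3] [[ 7.42713913e-01 -2.33624319e-01 -2.55796233e-04]]
box 0.84 [302.7, 179.2]
rim [0.44997262 0.04515763 0.07802556] [0.64848497 0.29485173 0.08972188]
```

View pics/crop1.png

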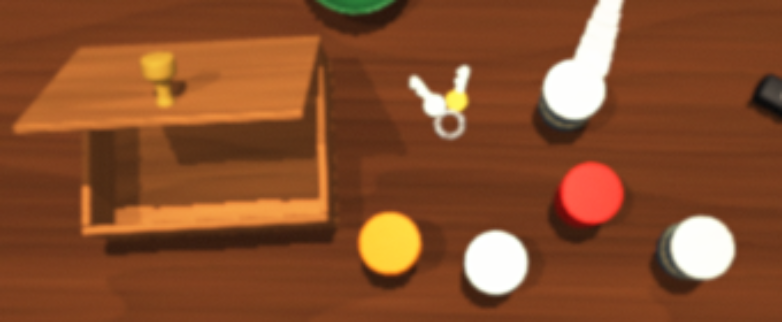

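Candidates (side view): blue tins at (267,238), (352,252) and (282,305). Look-alikes: oranges at (272,210) and (221,256), red at (303,264). The crop shows white/aluminium tops only on the three wanted tins, at world (0.430,-0.120), (0.604,-0.195) and (0.448,-0.321). The lid is open about 0.94 rad. I'll close it first with shut fingers beside the knob.

>>> send_rows([
  [0,0,-1,0,0,0.79,1],
  [0,0,-1,0,0,0.79,1],
  [0,0,-1,0,0,0.79,1],
  [0.46,-0.97,0,0,0,0,1],
  [0.46,-0.97,0,0,0,0,1],
  [0.46,-0.97,0,0,0,0,1],
  [0.46,-0.97,0,0,0,0,1],
  [0.46,-0.97,0,0,0,0,1],
  [0.46,-0.97,0,0,0,0,1],
  [0.46,-0.97,0,0,0,0,1],
  [0.46,-0.97,0,0,0,0,1],
  [0.46,-0.97,0,0,0,0,1],
])

```text
time_s: 2.9
position: [0.3554, -0.3524, 0.2976]
tcp_rot: [[1.0, 0.0, 0.0], [0.0, -1.0, -0.0], [0.0, 0.0, -1.0]]
force: [0.3, 0.4, -0.2]
opening: 0.005
```

>>> send_rows([
  [0.46,-0.97,0,0,0,0,1],
  [0.46,-0.97,0,0,0,0,1],
  [0.46,-0.97,0,0,0,0,1],
  [0.46,-0.97,0,0,0,0,1],
  [0.46,-0.97,0,0,0,0,1],
  [0.46,-0.97,0,0,0,0,1],
  [0.46,-0.97,0,0,0,0,1],
  [0.46,-0.97,0,0,0,0,1],
  [0.46,-0.97,0,0,0,0,1],
  [0.46,-0.97,0,0,0,0,1],
  [0.46,-0.97,0,0,0,0,1],
  [0,0,0,0,0,0,1],
])

```text
time_s: 4.4
position: [0.4814, -0.0854, 0.2976]
tcp_rot: [[1.0, 0.003, 0.0], [0.003, -1.0, -0.0], [0.0, 0.0, -1.0]]
force: [-0.2, 0.5, 0.2]
opening: 0.009
```

>>> send_rows([
  [0.465,-0.975,0,0,0,0,1],
  [0.465,-0.975,0,0,0,0,1],
  [0.465,-0.975,0,0,0,0,1],
  [0.465,-0.975,0,0,0,0,1],
  [0.465,-0.975,0,0,0,0,1],
  [0.465,-0.975,0,0,0,0,1],
  [0.465,-0.975,0,0,0,0,1],
  [0.465,-0.975,0,0,0,0,1],
  [0,0,1,0,0,0,1],
  [0,0,1,0,0,0,1],
  [0,0,0.6,0,0,0,1],
  [0,0,0,0,0,0,1],
])

```text
time_s: 5.9
position: [0.5734, 0.1073, 0.2315]
tcp_rot: [[1.0, -0.0, -0.003], [-0.0, -1.0, -0.0], [-0.003, 0.0, -1.0]]
force: [-0.4, 0.0, 0.3]
opening: 0.007
```

Run:
```python
from h import *
s=status.read_state();print(s['position'],s['force'])
c=cap('side','s2.png')
cv2.imwrite('pics/s2c.png',cv2.resize(c['img'][40:240,200:440,::-1],None,fx=3,fy=3))
# shut-trajectory
hx,hz,r=.641,.0855,.14
th=np.linspace(.937,0,20)
x=hx-r*np.cos(th)+.008*np.sin(th)+.0095; z=hz+r*np.sin(th)+.008*np.cos(th)
print(np.c_[th,x,z].round(4)); print(np.c_[np.diff(x),-np.diff(z)].round(5)/.025)
```

```text
[0.573444   0.10729006 0.231482  ] [-0.37295153  0.01866882  0.32816649]
[[0.937  0.574  0.203 ]
 [0.8877 0.5683 0.1991]
 [0.8384 0.5628 0.1949]
 [0.7891 0.5575 0.1905]
 [0.7397 0.5525 0.1858]
 [0.6904 0.5477 0.1808]
 [0.6411 0.5431 0.1756]
 [0.5918 0.5388 0.1702]
 [0.5425 0.5347 0.1646]
 [0.4932 0.531  0.1588]
 [0.4438 0.5275 0.1528]
 [0.3945 0.5243 0.1467]
 [0.3452 0.5215 0.1404]
 [0.2959 0.5189 0.134 ]
 [0.2466 0.5167 0.1274]
 [0.1973 0.5148 0.1208]
 [0.1479 0.5132 0.114 ]
 [0.0986 0.512  0.1072]
 [0.0493 0.5111 0.1004]
 [0.     0.5105 0.0935]]
[[-0.228   0.1564]
 [-0.22    0.1676]
 [-0.2116  0.178 ]
 [-0.2024  0.1884]
 [-0.1928  0.198 ]
 [-0.1828  0.2076]
 [-0.1724  0.216 ]
 [-0.1616  0.2244]
 [-0.1504  0.232 ]
 [-0.1388  0.2392]
 [-0.1268  0.246 ]
 [-0.1144  0.2516]
 [-0.102   0.2572]
 [-0.0892  0.262 ]
 [-0.076   0.266 ]
 [-0.0628  0.2692]
 [-0.0496  0.272 ]
 [-0.036   0.2744]
 [-0.0224  0.2756]]
```

View pics/s2c.png

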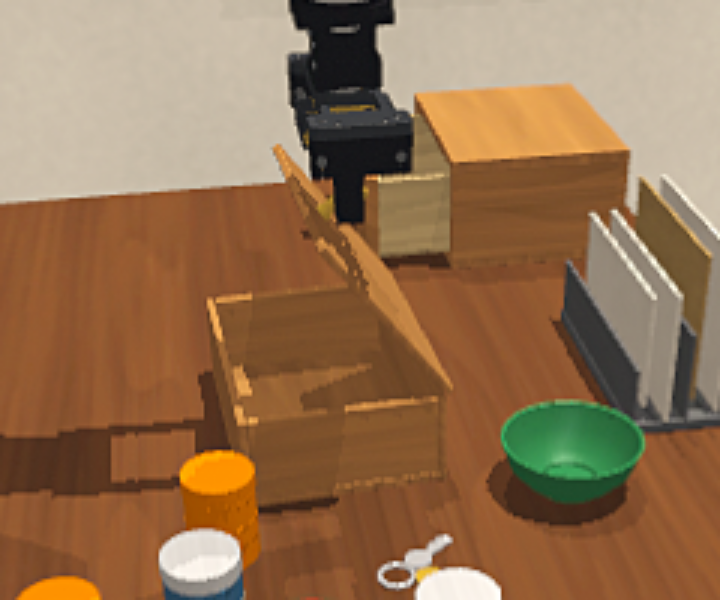

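The shut fingers are above the lid's outer face, beside the knob and clear of it. Now easing down along the lid's arc.

>>> send_rows([
  [0,0,0.4,0,0,0,1],
  [0,0,0.4,0,0,0,1],
  [0,0,0.25,0,0,0,1],
  [0,0,0.12,0,0,0,1],
  [0,0,0,0,0,0,1],
])

```text
time_s: 6.58
position: [0.5743, 0.1079, 0.2031]
tcp_rot: [[1.0, 0.0, -0.0], [0.0, -1.0, -0.0], [-0.0, 0.0, -1.0]]
force: [0.3, 0.2, -0.0]
opening: 0.007
```

>>> send_rows([
  [-0.23,0,0.16,0,0,0,1],
  [-0.22,0,0.17,0,0,0,1],
  [-0.21,0,0.18,0,0,0,1],
  [-0.2,0,0.19,0,0,0,1],
  [-0.19,0,0.2,0,0,0,1],
  [0,0,0,0,0,0,1],
])

```text
time_s: 7.32
position: [0.5468, 0.108, 0.1802]
tcp_rot: [[1.0, 0.0, -0.002], [0.0, -1.0, 0.0], [-0.002, -0.0, -1.0]]
force: [0.2, -0.3, -0.2]
opening: 0.005
```

```bash
cat > lid.py <<'E'
from h import *
def lid(n='side'):
    c=cap(n); s=status.read_state(); print(s['position'].round(4),s['force'].round(2))
    ms=models.masks_of(n,'box_lid')
    if not ms: print('nolid');return c
    P=maskpts(c,ms[0]['mask']); P=P[(P[:,0]<.72)&(P[:,1]<.34)&(P[:,2]>.08)&(P[:,2]<.3)]
    rng=np.random.default_rng(0);best=0
    for _ in range(400):
        q=P[rng.choice(len(P),3,0)];nn=np.cross(q[1]-q[0],q[2]-q[0]);nn/=np.linalg.norm(nn)+1e-12
        i=abs((P-q[0])@nn)<.004
        if i.sum()>best:best=i.sum();I=i
    Q=P[I];u,s,v=np.linalg.svd(Q-Q.mean(0),full_matrices=0);nn=v[2]*np.sign(v[2][2])
    print('ang',np.arccos(nn[2]),nn.round(3),Q.mean(0).round(4),best,len(P));return c
E
python3 - <<'E'
from lid import *
c=lid();cv2.imwrite('pics/s3c.png',cv2.resize(c['img'][40:240,200:440,::-1],None,fx=3,fy=3))
E
```

```text
[0.5473 0.108  0.1804] [0.18 0.11 0.03]
ang 0.6613057647338138 [0.613 0.036 0.789] [0.5701 0.1385 0.1481] 1365 1451
```

View pics/s3c.png

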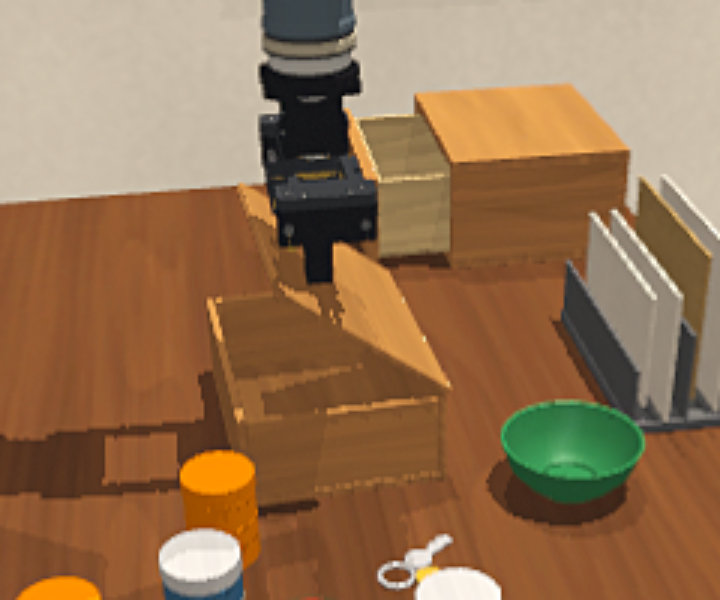

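The lid follows (0.94 to 0.66 rad). Carrying on.

>>> send_rows([
  [-0.18,0,0.21,0,0,0,1],
  [-0.17,0,0.22,0,0,0,1],
  [-0.16,0,0.225,0,0,0,1],
  [-0.15,0,0.23,0,0,0,1],
  [-0.14,0,0.24,0,0,0,1],
  [-0.13,0,0.245,0,0,0,1],
  [-0.11,0,0.25,0,0,0,1],
  [-0.1,0,0.255,0,0,0,1],
  [-0.09,0,0.26,0,0,0,1],
  [0,0,0,0,0,0,1],
])

```text
time_s: 8.68
position: [0.5164, 0.1079, 0.1267]
tcp_rot: [[1.0, 0.0, -0.002], [0.0, -1.0, 0.0], [-0.002, -0.0, -1.0]]
force: [0.6, 0.1, 0.3]
opening: 0.004
```

>>> send_rows([
  [-0.07,0,0.2,0,0,0,1],
  [-0.06,0,0.2,0,0,0,1],
  [-0.05,0,0.2,0,0,0,1],
  [-0.03,0,0.2,0,0,0,1],
  [-0.03,0,0.2,0,0,0,1],
  [0,0,0.15,0,0,0,1],
  [0,0,0.1,0,0,0,1],
  [0,0,0,0,0,0,1],
])

```text
time_s: 9.68
position: [0.5111, 0.1079, 0.0959]
tcp_rot: [[1.0, 0.0, -0.0], [0.0, -1.0, 0.0], [-0.0, -0.0, -1.0]]
force: [-0.3, -0.0, -0.1]
opening: -0.001
```

>>> send_rows([
  [0,0,0.05,0,0,0,1],
  [0,0,0.05,0,0,0,1],
  [0,0,0,0,0,0,1],
])

```text
time_s: 10.05
position: [0.5113, 0.1079, 0.0939]
tcp_rot: [[1.0, 0.0, 0.0], [0.0, -1.0, 0.0], [0.0, -0.0, -1.0]]
force: [-0.4, 0.2, 2.3]
opening: 0.01
```

>>> send_rows([
  [0,0,0.04,0,0,0,1],
  [0,0,0,0,0,0,1],
])

```text
time_s: 10.3
position: [0.5113, 0.1079, 0.0938]
tcp_rot: [[1.0, 0.0, 0.001], [0.0, -1.0, -0.0], [0.001, 0.0, -1.0]]
force: [-2.7, 0.8, 9.8]
opening: 0.006
```

>>> send_rows([
  [0,0,-0.3,0,0,0,1],
  [0,0,-1,0,0,0,1],
  [0,0,-1,0,0,0,1],
  [0,0,-1,0,0,0,1],
  [0,0,-1,0,0,0,1],
  [-0.32,0.91,0,0,0,0,-1],
  [-0.32,0.91,0,0,0,0,-1],
  [-0.32,0.91,0,0,0,0,-1],
  [-0.32,0.91,0,0,0,0,-1],
  [-0.32,0.91,0,0,0,0,-1],
  [-0.32,0.91,0,0,0,0,-1],
])

```text
time_s: 11.68
position: [0.463, -0.0294, 0.2003]
tcp_rot: [[1.0, 0.0, 0.0], [0.0, -1.0, -0.0], [0.0, 0.0, -1.0]]
force: [-0.5, -0.7, -0.4]
opening: 0.6
```

Run:
```python
from lid import *
c=lid();cv2.imwrite('pics/s4.png',c['img'][:,:,::-1])
c=lid('top');cv2.imwrite('pics/t4.png',c['img'][:,:,::-1])
v,u=np.mgrid[140:230,130:265];A=pts(c,np.c_[u.ravel(),v.ravel()])
for xr in ((.46,.5),(.5,.55),(.55,.6),(.6,.635)):
    m=(A[:,0]>xr[0])&(A[:,0]<xr[1])&(A[:,1]>.08)&(A[:,1]<.14);print(xr,np.median(A[m,2]))
```

```text
[ 0.4622 -0.0314  0.2002] [-0.9  -1.16 -0.46]
ang 0.0046221777526074545 [ 0.002 -0.004  1.   ] [0.5568 0.1467 0.0924] 2440 2582
[ 0.4631 -0.0293  0.2003] [ 0.18 -0.27  0.21]
ang 0.0010967055579747674 [-0.     0.001  1.   ] [0.557  0.2029 0.0934] 5724 5976
(0.46, 0.5) nan
(0.5, 0.55) 0.09369587736760643
(0.55, 0.6) 0.09350691069773875
(0.6, 0.635) 0.09348075116106525
  return _methods._mean(a, axis=axis, dtype=dtype,
  ret = ret.dtype.type(ret / rcount)
```

View pics/s4.png

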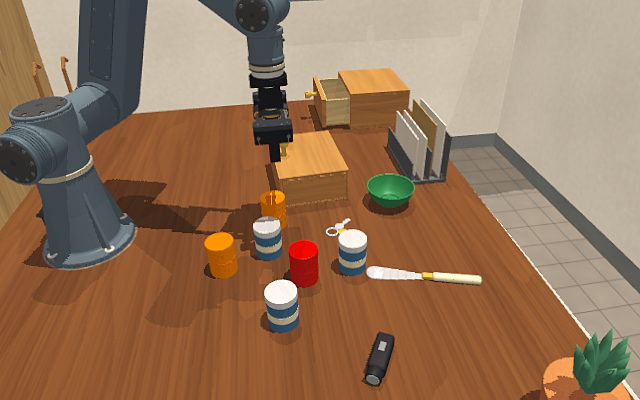

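The lid is flat at 0.0935 m (angle under 0.005 rad, both cameras), so it's shut. Now the first tin, at (0.430,-0.120).

>>> send_rows([
  [-0.33,0.905,0,0,0,0,-1],
  [-0.33,0.905,0,0,0,0,-1],
  [-0.33,0.905,0,0,0,0,-1],
  [-0.33,0.905,0,0,0,0,-1],
  [0,0,1,0,0,0,-1],
  [0,0,1,0,0,0,-1],
  [0,0,1,0,0,0,-1],
  [0,0,0.5,0,0,0,-1],
  [0,0,0,0,0,0,-1],
])

```text
time_s: 13.0
position: [0.4302, -0.1186, 0.1121]
tcp_rot: [[1.0, 0.001, -0.001], [0.001, -1.0, 0.001], [-0.001, -0.001, -1.0]]
force: [0.1, -0.2, 0.0]
opening: 1.0
```

Run:
```python
from h import *
s=status.read_state();print(s['position'],s['force'])
c=cap('side')
cv2.imwrite('pics/s5.png',cv2.resize(c['img'][150:350,180:420,::-1],None,fx=3,fy=3))
c=cap('top')
v,u=np.mgrid[60:220,350:430];A=pts(c,np.c_[u.ravel(),v.ravel()]);
for r in models.masks_of('top','shoehorn'):
    P=maskpts(c,r['mask']);
    if abs(P[:,1].mean()+.23)<.06:
        for x in np.arange(.58,.7,.02):
            q=P[abs(P[:,0]-x)<.01];print(x,len(q),q[:,1].min() if len(q) else '',q[:,1].max() if len(q) else '')
```

```text
[ 0.43016906 -0.11855849  0.11212595] [ 0.12130955 -0.20152094  0.01765162]
0.58 0  
0.6 0  
0.62 0  
0.64 14 -0.24107367760552645 -0.22604545500541684
0.66 105 -0.24663943559361054 -0.2109144996229188
0.68 101 -0.25169959572115363 -0.2137737433540318
```

View pics/s5.png

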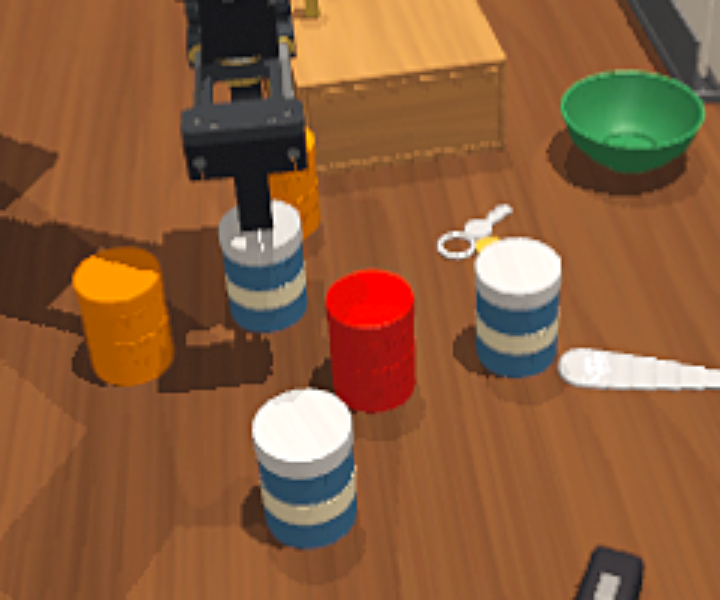

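>>> send_rows([
  [0,0.05,0.9,0,0,0,-1],
  [0,0,0.9,0,0,0,-1],
  [0,0,0.9,0,0,0,-1],
  [0,0,0.8,0,0,0,-1],
  [0,0,0,0,0,0,-1],
  [0,0,0,0,0,0,1],
  [0,0,0,0,0,0,1],
  [0,0,0,0,0,0,1],
  [0,0,0,0,0,0,1],
  [0,0,0,0,0,0,1],
])

```text
time_s: 14.4
position: [0.4304, -0.1202, 0.0256]
tcp_rot: [[1.0, 0.0, 0.001], [0.0, -1.0, -0.0], [0.001, 0.0, -1.0]]
force: [0.5, 2.6, 6.2]
opening: 0.681
```

>>> send_rows([
  [0,0,-0.1,0,0,0,1],
  [0,0,-0.3,0,0,0,1],
  [0,0,-0.5,0,0,0,1],
  [0,0,-0.5,0,0,0,1],
  [0,0,-0.3,0,0,0,1],
  [0,0,0,0,0,0,1],
  [0,0,0,0,0,0,1],
])

```text
time_s: 15.28
position: [0.4301, -0.1204, 0.0677]
tcp_rot: [[1.0, 0.0, -0.0], [0.0, -1.0, 0.0], [-0.0, -0.0, -1.0]]
force: [0.5, -0.7, -2.2]
opening: 0.68
```

Run:
```python
from h import *
F=[]
for i in range(6):
    c=cap('side'); s=status.read_state(); F.append(s['force'])
print(s['position'],np.mean(F,0),np.std(F,0),s['opening'])
cv2.imwrite('pics/s6.png',cv2.resize(c['img'][150:350,180:420,::-1],None,fx=2.5,fy=2.5))
```

```text
[ 0.43011133 -0.12037179  0.06738852] [-0.09577843 -0.09933987 -2.66516696] [0.35607333 0.40550484 0.41288549] 0.6843171898313374
```

View pics/s6.png

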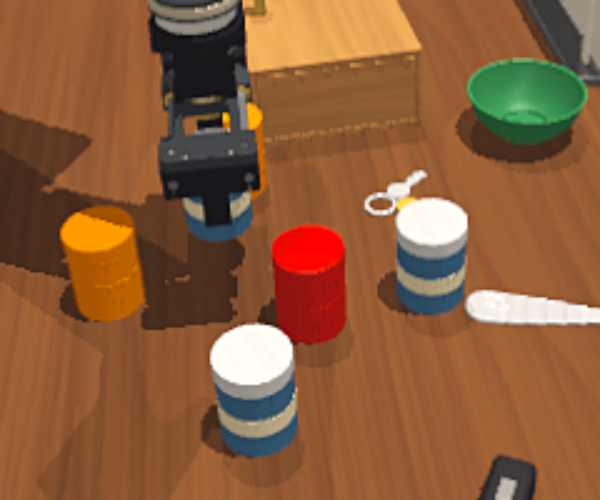

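Tin 1 pulls 2.7 N (about 0.27 kg). Setting it back down.

>>> send_rows([
  [0,0,0.4,0,0,0,1],
  [0,0,0.4,0,0,0,1],
  [0,0,0.4,0,0,0,1],
  [0,0,0.25,0,0,0,1],
  [0,0,0.1,0,0,0,1],
  [0,0,0.05,0,0,0,1],
  [0,0,0,0,0,0,1],
])

```text
time_s: 16.45
position: [0.4304, -0.1205, 0.0278]
tcp_rot: [[1.0, 0.0, 0.0], [0.0, -1.0, -0.0], [0.0, 0.0, -1.0]]
force: [-0.7, -0.7, -2.8]
opening: 0.68
```

>>> send_rows([
  [0,0,0.05,0,0,0,1],
  [0,0,0.03,0,0,0,1],
  [0,0,0,0,0,0,1],
])

```text
time_s: 16.82
position: [0.4304, -0.1205, 0.0258]
tcp_rot: [[1.0, 0.0, 0.0], [0.0, -1.0, -0.0], [0.0, 0.0, -1.0]]
force: [0.2, -0.4, -2.3]
opening: 0.685
```

>>> send_rows([
  [0,0,0.03,0,0,0,1],
  [0,0,0,0,0,0,1],
])

```text
time_s: 17.08
position: [0.4304, -0.1205, 0.0256]
tcp_rot: [[1.0, 0.0, 0.001], [0.0, -1.0, -0.0], [0.001, 0.0, -1.0]]
force: [-1.2, 1.2, 5.8]
opening: 0.68
```

>>> send_rows([
  [0,0,0,0,0,0,-1],
  [0,0,0,0,0,0,-1],
  [0,0,0,0,0,0,-1],
  [0,0,-0.5,0,0,0,-1],
  [0,0,-1,0,0,0,-1],
  [0,0,-1,0,0,0,-1],
  [0,0,-1,0,0,0,-1],
  [0,0,-1,0,0,0,-1],
  [0,0,-0.5,0,0,0,-1],
  [0.98,0.425,0,0,0,0,-1],
  [0.98,0.425,0,0,0,0,-1],
  [0.98,0.425,0,0,0,0,-1],
])

```text
time_s: 18.58
position: [0.5041, -0.1524, 0.15]
tcp_rot: [[1.0, 0.0, -0.001], [0.0, -1.0, 0.0], [-0.001, -0.0, -1.0]]
force: [-0.3, 0.2, -0.5]
opening: 1.0
```

>>> send_rows([
  [0.98,0.425,0,0,0,0,-1],
  [0.98,0.425,0,0,0,0,-1],
  [0.98,0.425,0,0,0,0,-1],
  [0.98,0.425,0,0,0,0,-1],
  [0,0,1,0,0,0,-1],
  [0,0,0.5,0,0,0,-1],
  [0,0,0,0,0,0,-1],
])

```text
time_s: 19.45
position: [0.6003, -0.194, 0.111]
tcp_rot: [[1.0, 0.0, -0.004], [0.0, -1.0, 0.002], [-0.004, -0.002, -1.0]]
force: [0.6, 0.9, -0.1]
opening: 1.003
```

Run:
```python
from h import *
c=cap('side'); s=status.read_state()
print(s['position'],s['opening'])
cv2.imwrite('pics/s7.png',cv2.resize(c['img'][150:350,180:420,::-1],None,fx=3,fy=3))
```

```text
[ 0.60106332 -0.19439955  0.11196502] 0.9978230771299371
```

View pics/s7.png

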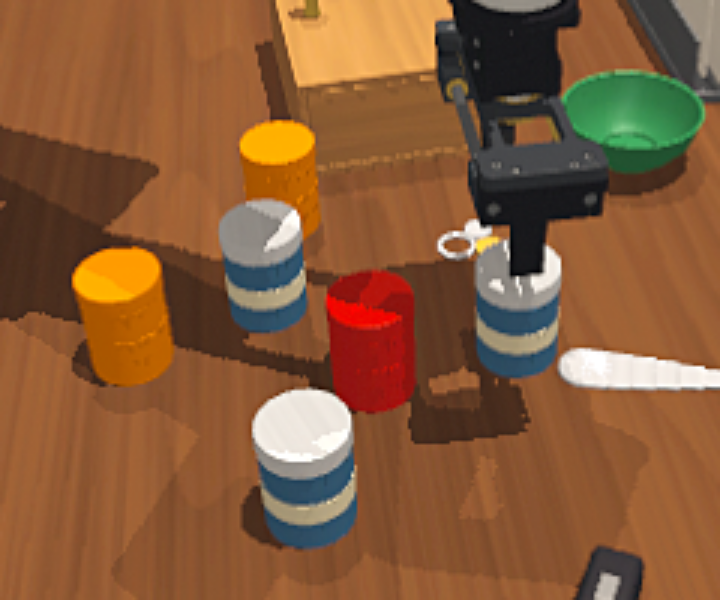

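Tin 1 stands upright where it was, and the open gripper is centred over tin 2. Descending and hefting.

>>> send_rows([
  [0.05,0.04,0.9,0,0,0,-1],
  [0,0,0.9,0,0,0,-1],
  [0,0,0.9,0,0,0,-1],
  [0,0,0.68,0,0,0,-1],
  [0,0,0,0,0,0,-1],
  [0,0,0,0,0,0,1],
  [0,0,0,0,0,0,1],
  [0,0,0,0,0,0,1],
  [0,0,0,0,0,0,1],
  [0,0,0,0,0,0,1],
])

```text
time_s: 20.75
position: [0.6033, -0.1959, 0.0285]
tcp_rot: [[1.0, 0.0, 0.001], [0.0, -1.0, -0.0], [0.001, 0.0, -1.0]]
force: [0.3, 0.4, 3.7]
opening: 0.679
```

>>> send_rows([
  [0,0,-0.1,0,0,0,1],
  [0,0,-0.3,0,0,0,1],
  [0,0,-0.5,0,0,0,1],
  [0,0,-0.5,0,0,0,1],
  [0,0,-0.3,0,0,0,1],
  [0,0,0,0,0,0,1],
  [0,0,0,0,0,0,1],
])

```text
time_s: 21.62
position: [0.6027, -0.1956, 0.0703]
tcp_rot: [[1.0, 0.0, -0.001], [0.0, -1.0, 0.0], [-0.001, -0.0, -1.0]]
force: [0.7, 0.3, -2.4]
opening: 0.679
```

Run:
```python
from h import *
F=[]
for i in range(6):
    c=cap('side'); s=status.read_state(); F.append(s['force'])
print(s['position'],np.mean(F,0),np.std(F,0),s['opening'])
cv2.imwrite('pics/s8.png',cv2.resize(c['img'][150:350,180:420,::-1],None,fx=2.5,fy=2.5))
```

```text
[ 0.6028222  -0.19568971  0.07002111] [-0.11579825 -0.09466914 -1.93429072] [0.44527665 0.34259901 0.37483332] 0.6817936917317394
```

View pics/s8.png

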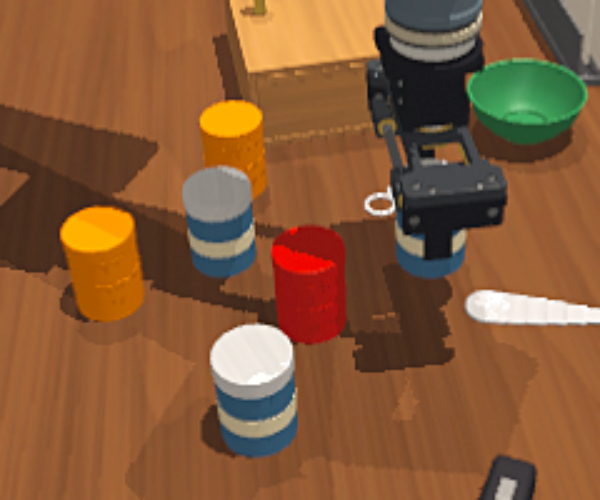

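Tin 2 pulls 1.9 N. That's less than 150 g from tin 1, so tin 3 should be the heaviest. Setting tin 2 down, then hefting tin 3.

>>> send_rows([
  [0,0,0.4,0,0,0,1],
  [0,0,0.4,0,0,0,1],
  [0,0,0.4,0,0,0,1],
  [0,0,0.25,0,0,0,1],
  [0,0,0.12,0,0,0,1],
  [0,0,0.06,0,0,0,1],
  [0,0,0.03,0,0,0,1],
  [0,0,0.03,0,0,0,1],
  [0,0,0,0,0,0,1],
])

```text
time_s: 23.05
position: [0.6033, -0.1959, 0.0285]
tcp_rot: [[1.0, 0.0, 0.001], [0.0, -1.0, -0.0], [0.001, 0.0, -1.0]]
force: [0.4, -0.0, -0.8]
opening: 0.679
```

>>> send_rows([
  [0,0,0.02,0,0,0,1],
  [0,0,0,0,0,0,1],
])

```text
time_s: 23.3
position: [0.6033, -0.1959, 0.0285]
tcp_rot: [[1.0, 0.0, 0.001], [0.0, -1.0, -0.0], [0.001, 0.0, -1.0]]
force: [-0.2, 0.7, 3.9]
opening: 0.678
```

>>> send_rows([
  [0,0,0,0,0,0,-1],
  [0,0,0,0,0,0,-1],
  [0,0,0,0,0,0,-1],
  [0,0,-0.5,0,0,0,-1],
  [0,0,-1,0,0,0,-1],
  [0,0,-1,0,0,0,-1],
  [0,0,-1,0,0,0,-1],
  [0,0,-1,0,0,0,-1],
  [0,0,-0.4,0,0,0,-1],
  [-0.885,0.715,0,0,0,0,-1],
  [-0.885,0.715,0,0,0,0,-1],
  [-0.885,0.715,0,0,0,0,-1],
])

```text
time_s: 24.8
position: [0.5357, -0.2496, 0.1499]
tcp_rot: [[1.0, 0.001, -0.001], [0.001, -1.0, 0.0], [-0.001, -0.0, -1.0]]
force: [0.1, -0.7, 0.5]
opening: 1.0
```

>>> send_rows([
  [-0.885,0.715,0,0,0,0,-1],
  [-0.885,0.715,0,0,0,0,-1],
  [-0.885,0.715,0,0,0,0,-1],
  [-0.885,0.715,0,0,0,0,-1],
  [0,0,1,0,0,0,-1],
  [0,0,0.5,0,0,0,-1],
  [0,0,0,0,0,0,-1],
])

```text
time_s: 25.68
position: [0.4477, -0.3201, 0.1116]
tcp_rot: [[1.0, 0.001, -0.002], [0.001, -1.0, 0.002], [-0.002, -0.002, -1.0]]
force: [0.7, -0.4, 0.2]
opening: 1.002
```

Run:
```python
from h import *
c=cap('side'); s=status.read_state()
print(s['position'],s['opening'])
cv2.imwrite('pics/s9.png',cv2.resize(c['img'][150:350,180:420,::-1],None,fx=3,fy=3))
```

```text
[ 0.44821511 -0.32049936  0.11231729] 0.9983565965987682
```

View pics/s9.png

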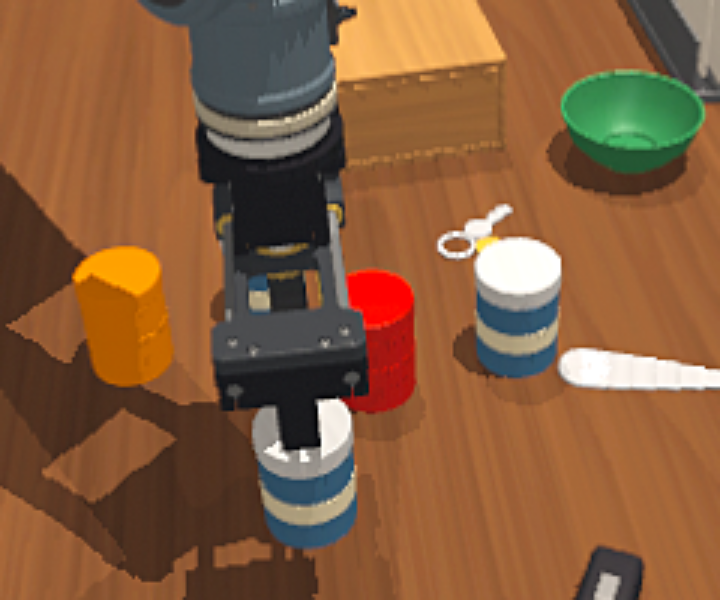

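Tin 2 stands upright again. Gripper over tin 3; descending.

>>> send_rows([
  [0,0.02,0.9,0,0,0,-1],
  [0,0,0.9,0,0,0,-1],
  [0,0,0.9,0,0,0,-1],
  [0,0,0.66,0,0,0,-1],
  [0,0,0,0,0,0,-1],
  [0,0,0,0,0,0,1],
  [0,0,0,0,0,0,1],
  [0,0,0,0,0,0,1],
  [0,0,0,0,0,0,1],
  [0,0,0,0,0,0,1],
])

```text
time_s: 26.98
position: [0.4484, -0.3215, 0.0292]
tcp_rot: [[1.0, 0.0, 0.001], [0.0, -1.0, -0.0], [0.001, 0.0, -1.0]]
force: [0.0, 0.2, 3.8]
opening: 0.68
```

>>> send_rows([
  [0,0,-0.1,0,0,0,1],
  [0,0,-0.3,0,0,0,1],
  [0,0,-0.5,0,0,0,1],
  [0,0,-0.5,0,0,0,1],
  [0,0,-0.3,0,0,0,1],
  [0,0,0,0,0,0,1],
  [0,0,0,0,0,0,1],
])

```text
time_s: 27.85
position: [0.448, -0.3212, 0.0711]
tcp_rot: [[1.0, 0.0, -0.0], [0.0, -1.0, 0.0], [-0.0, -0.0, -1.0]]
force: [-0.5, 0.3, -4.1]
opening: 0.686
```

Run:
```python
from h import *
F=[]
for i in range(6):
    c=cap('side'); s=status.read_state(); F.append(s['force'])
print(s['position'],np.mean(F,0),np.std(F,0),s['opening'])
```

```text
[ 0.44803463 -0.32129838  0.07084944] [ 0.33716842  0.16065934 -4.74797771] [0.42471715 0.43856777 0.44271474] 0.6820578868738568
```

Tin 3 pulls 4.75 N, clearly the heaviest (the others were 2.67 and 1.93). Lifting it to about 0.22 m.

>>> send_rows([
  [0,0,-0.4,0,0,0,1],
  [0,0,-0.7,0,0,0,1],
  [0,0,-0.8,0,0,0,1],
  [0,0,-0.8,0,0,0,1],
  [0,0,-0.8,0,0,0,1],
  [0,0,-0.8,0,0,0,1],
  [0,0,-0.8,0,0,0,1],
  [0,0,-0.8,0,0,0,1],
  [0,0,-0.7,0,0,0,1],
  [0,0,-0.4,0,0,0,1],
  [0,0,-0.2,0,0,0,1],
  [0,0,0,0,0,0,1],
])

```text
time_s: 29.65
position: [0.448, -0.3213, 0.2511]
tcp_rot: [[1.0, 0.0, -0.0], [0.0, -1.0, 0.0], [-0.0, -0.0, -1.0]]
force: [-0.1, -0.6, -5.3]
opening: 0.683
```

>>> send_rows([
  [0,0,0,0,0,0,1],
  [0,0,0,0,0,0,1],
  [0,0,0,0,0,0,1],
  [0,0,0,0,0,0,1],
])

```text
time_s: 30.15
position: [0.4481, -0.3214, 0.251]
tcp_rot: [[1.0, 0.0, -0.0], [0.0, -1.0, 0.0], [-0.0, -0.0, -1.0]]
force: [-0.8, -0.8, -4.5]
opening: 0.68
```

Run:
```python
from lid import *
c=lid('side');F=[]
for i in range(4):
    c=cap('side','s10.png'); s=status.read_state(); F.append(s['force'])
print(s['position'],np.mean(F,0),s['opening'],s['time_s'],s['tcp_rot'][:,2])
c=cap('top','t10.png')
for n in('side','top'):
  for r in models.masks_of(n,'tin_a'):
    cc=c if n=='top' else None
    if cc is not None:
        P=maskpts(cc,r['mask']);print(np.median(P,0).round(3))
lid('top')
```

```text
[ 0.4482 -0.3214  0.2511] [ 0.78  0.77 -4.12]
ang 0.00572726007905985 [ 0.004 -0.004  1.   ] [0.5697 0.1556 0.0925] 2105 2150
[ 0.44815987 -0.32143307  0.25119432] [ 0.17900176  0.2954366  -4.50586365] 0.6820950934815793 30.45 [ 8.48495266e-06 -2.30916633e-05 -1.00000000e+00]
[ 0.499 -0.21   0.08 ]
[ 0.599 -0.194  0.08 ]
[ 0.429 -0.12   0.08 ]
[ 0.446 -0.016  0.08 ]
[ 0.4482 -0.3214  0.2512] [-0.04 -0.07 -4.6 ]
ang 0.0009330597700212309 [0.001 0.001 1.   ] [0.548  0.171  0.0934] 8029 8367
```

View pics/s10.png

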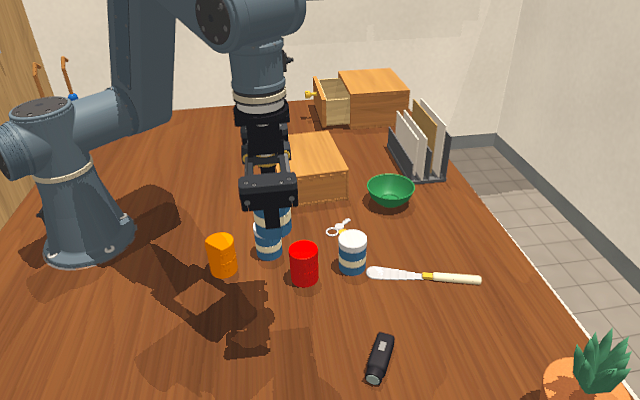

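View pics/t10.png

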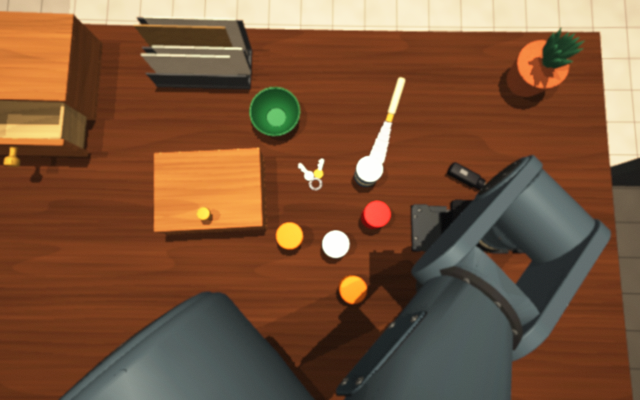

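The lid is shut and the other two tins are upright in place. The bowl, keys, light and shoehorn haven't moved. The heaviest tin is held upright about 0.22 m up. Handing in.

```bash
python3 -c "
from rig import bot
print(bot.hand_in())"
```

```text
the job is handed in; nothing more can be done
None
```

I shut the lid, hefted all three tins and handed in while holding the heaviest, the one that stood at (0.448, -0.321). The job took about 30.5 s of the 72 s allowed.

- **Lid:** I lowered it with shut fingers along its arc. Both cameras put it under 0.006 rad from shut, with its top face at about 0.093 m. The last push when it seated read 9.8 N, above the suggested 2 to 5 N but well under the 40 N limit.
- **Hefting:** The tins pulled 2.7 N (at 0.430, -0.120), 1.9 N (at 0.604, -0.195) and 4.75 N (at 0.448, -0.321). The last reads about 210 g more than the next. I set the first two back down, pressing about 6 N and 4 N onto the ledge before letting go. The final top view measured both at their original places and full height.
- **Final hold:** The heaviest tin is upright and still, its underside about 0.22 m above the ledge. The last reading was still 4.6 N.
- **Left alone:** In the last pictures the bowl, keys, bicycle light, shoehorn and the red and orange look-alikes are all where they were.

No check failed. The one small disagreement is that the held tin's force varied between about 4.1 and 5.3 N from reading to reading, mostly sensor noise.

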